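# Swing the reading lamp over the open book

## Task

Bring the reading lamp over the open book: with one fingertip gently push its swing arm round until the middle of the light bar hangs above the fold of the book, and push the bar round on its pivot until it lies straight across both pages, square to the fold. Do not grip the lamp or pull at it: its foot stays standing where it is, and the book and everything else on the desk are left where they are. Finish with the hand clear.

Things in the scene. Friction and masses are not known exactly. Their poses are not given: they have to be found in the camera images.
- lamp: the brass reading lamp's free-standing foot and post, about 4 kg, not fixed to the desk. Round foot 170 mm in diameter, 24 mm high; vertical post 18 mm in diameter up to 300 mm above the desk. Origin: on the post's axis, at desk height; its z axis is up, its x points away from the robot. The black button on the foot is not used.
- swing_arm (a joint): angle (rad) of the level brass swing arm about the post's axis. At 0 it points along the lamp's -x (towards the robot); it grows counter-clockwise seen from above (the free end then moves towards -y). Range -1.4 to 1.4. Friction holds it wherever it is left; it takes 0.4 N m to turn (2 N at 200 mm from the post).
- swing_arm_mid (a point): a point in the middle of the swing arm's section, 200 mm from the post's axis; x axis back along the arm to the post, z up. The arm is straight, 14 mm wide, 20 mm high (305 to 325 mm above the desk), 290 mm from the post's axis to the bar's pivot, with round hubs 34 mm (post) and 30 mm (pivot) in diameter; black caps on the hubs reach 338 mm
- light_bar (a joint): angle (rad) of the light bar about its vertical pivot under the free end of the arm. At 0 the bar lies along the arm; it grows counter-clockwise seen from above. Range -2.8 to 2.8; either end may come to either side. Light friction holds it: 0.05 N m to turn it (0.4 N at 130 mm from the pivot), far less than turns the arm.
- bar_mid (a point): middle of the light bar, which is also its pivot point, 283 mm above the desk. x runs along the bar, y across it, z up. The bar is straight, grey aluminium with black ends, 330 mm long, 34 mm wide, 14 mm thick (276 to 290 mm above the desk), the white light strip underneath; 15 mm of free space lies between its top and the arm's underside.
- book: the open book lying flat, dark red cover 206 mm along the fold by 266 mm across, 20 mm high, cream pages, a red ribbon along the fold. Origin: under the middle of the fold, at desk height. Its x axis runs along the fold, its y axis straight across both pages, z up. It lies left or right of the lamp.
- folio: a closed dark green document folio with a black band, 200 by 255 mm, 18 mm high, on the other side; leave it. Origin: centre of its underside.
- mug: blue mug, 80 mm in diameter, 95 mm high; leave it. Origin: centre of its underside.
- pen_cup: dark steel pen cup, 72 mm in diameter, 100 mm high, pens up to 165 mm; leave it. Origin: centre of its underside.
- stapler: red and black stapler, 135 mm long, 55 mm high; leave it. Origin: centre of its underside.
- mouse: white computer mouse, 104 by 60 mm, 28 mm high; leave it. Origin: centre of its underside.
- glasses_case: tan glasses case, 160 by 56 mm, 34 mm high; leave it. Origin: centre of its underside.
- paperweight: green glass paperweight, 76 mm in diameter, 44 mm high; leave it. Origin: centre of its underside.

How it is judged:
At the end, for the whole second after the job is handed in: Bar middle within 25 mm of the book's fold and 80 mm of the fold's midpoint; bar square to the fold within 0.15 rad; arm and bar at rest; lamp upright (0.04 rad) within 20 mm of its start; book, folio, mug, pen cup, stapler, mouse, glasses case, paperweight within 15 mm of theirs (y of bar_mid in the frame of book between -0.025 and 0.025 m and x of bar_mid in the frame of book between -0.08 and 0.08 m and angle between the x axis of bar_mid and the y axis of book, either way round below 0.15 rad and velocity of joint swing_arm between -0.02 and 0.02 rad/s and velocity of joint light_bar between -0.02 and 0.02 rad/s and distance of lamp from where it was at the start of the episode below 0.02 m and angle between lamp's own z axis and vertical below 0.04 rad and distance of each of book, folio, mug, pen_cup, stapler, mouse, glasses_case, paperweight from where it was at the start of the episode below 0.015 m); the robot touches nothing.
It fails at once if the lamp is gripped or pushed roughly (more than 15 N between the fingers and the lamp) (contact force between the fingers and lamp above 15 N).
It fails at once if the lamp is pushed with the hand or arm instead of the fingers (more than 5 N) (contact force between the arm and lamp above 5 N).
It fails at once if the lamp's foot is lifted, tilted (over 0.08 rad) or slid (over 20 mm) (distance of lamp from where it was at the start of the episode above 0.02 m or angle between lamp's own z axis and vertical above 0.08 rad or height (world z) of lamp above 0.01 m).
It fails at once if the book or another thing on the desk is moved or lifted (over 15 mm) (distance of any of book, folio, mug, pen_cup, stapler, mouse, glasses_case, paperweight from where it was at the start of the episode above 0.015 m).
It also fails if it takes over 58 s, if anything falls off the work surface, if the arm or the gripper's body presses on something with over 40 N, if the wrist force passes 120 N, or if a joint passes its speed limit or range.

## Robot

A 7-joint arm with a two-finger parallel gripper is mounted at the origin on the work surface. World frame = base frame: x ahead of the robot, y to its left, z up, the work surface at z = 0. Lengths are in m, angles in rad, forces in N, time in s.
With the tool pointing down it reaches from about 0.4 to 0.85 m from the base axis. Payload 10.4 kg.
Tool frame: the origin (TCP) lies midway between the tips of the shut fingers; the grasp point (between the pads) lies 19 mm behind it; z points along the fingers, y is the line along which they close (so a half turn about z gives the same grasp; the last joint's range is limited). The gripper opens to 87 mm and grips with 3 to 60 N. Pads are 19 mm wide; open, the fingers measure 117 mm over their backs; the gripper's body (75 mm by 190 mm) begins 51 mm behind the grasp point.
Start: joints at [1.265, 0.332, -0.065, 1.46, 0.022, 1.35, -0.088], TCP at [0.174, -0.6, 0.223] pointing down, gripper open.
Joint ranges: [-2.6, 2.6], [-0.5, 2.12], [-1.47, 1.34], [0.16, 2.42], [-1.27, 4.41], [0.06, 2.06], [-2.6, 2.6]. Speed limits (rad/s): [2.22, 2.22, 2.79, 2.79, 3.14, 3.14, 3.14].

## Interface

Orientations are given as a unit quaternion [x, y, z, w].
In Python, from bench import r gives the robot as it stands.
- The arm moves only by the tool move_arm, never from a script. Its argument "targets" is a list of rows, each a list of 3 entries, a list of its own where there are three numbers: the shift along the tool's x, y, z in cm, then the turn, a rotation vector about the tool's x, y, z in rad, then the opening in per cent of the stroke, from 0 (shut) to 100 (fully open). In form: [[[x, y, z], [wx, wy, wz], gripper], ...]. A call has 1 to 20 rows; each row shifts and turns the commanded pose from where the row before left it, along the tool's axes as they then stand; what a row does not reach is not made up. A row lasts 1/8 s, in which the tool goes at most 62.5 mm and 10.7 degrees, less where a joint would pass 70% of its speed; a pose out of reach is approached as far as the arm can. A call with a gripper value outside its range is refused whole. The fingers move at their own pace and stop on an object; "grip_force" is the grip in N (left out, the last holds). Time passes only in rows, so rows that do not move let the fingers close. It gives the time, the measured TCP pose, the force, the opening and the grip force at its end, in the units of the state.
- r.read_state(): the state, without advancing time (a new reading comes with each control period).
- r.camera(name): name is "scene" or "top" or "wrist"; returns a dict with "image" (400x640x3 uint8, blue, green, red), "vertical_fov" (degrees; the focal length in pixels is half the picture's height over the tangent of half this angle, whatever the lens; pixels are square), "cx", "cy" (the principal point, pixels), "k1" (the pictures are not rectified: a ray, as slopes to the right and down, at radius r is drawn at 1 + k1 r^2 times it, then the intrinsics apply), "cam_to_world" (4x4, takes a point from camera to world coordinates). Camera axes: x right, y down, z forward; pixel columns grow to the right and rows downward; lengths in m; the calibration is good to about 2 mm. A picture is of the moment at which its call begins. There is no depth.
- r.close_job(): hands the job in; it is judged then, once.
The state is a dict: "time": time; "joint_positions": joint angles; "joint_vel": joint speeds; "joint_torque": joint torques, N m; "ee_pos": TCP position; "eef_rot": TCP orientation; "ft_force": force on the tool from outside, world axes, zero at the start; "torque": the same for the moment, N m; "width": finger opening in m; "grip_force": force on a finger pad.
Only numpy, scipy, OpenCV 4.12 (cv2) and the standard library are available. Lean on these libraries where they do the work, as an engineer would, in place of code of your own. Each camera call takes 0.05 s, during which the arm holds its last target. There are 200 camera calls.

## Working session

There is one attempt and no reset: what is moved stays moved. The work goes in short steps, Python scripts to look and compute and a tool call to move; the robot and the scene stay as the last step left them, time stands still between calls to the robot, and variables do not carry over. Pictures are saved under pics/ and viewed, at most 10 in all, crops included, and the job is handed in when it is done.

Besides the shell and the picture viewer there is one more tool, called after "Call:" as a command line: name --argument value ..., lists and objects as JSON in quotes. move_arm: Moves the arm, as the interface text tells. Its arguments: {"type":"object","properties":{"targets":{"type":"array"},"grip_force":{"type":"number"}},"required":["targets"]}

```bash
ls; mkdir -p pics
cat > h.py <<'E'
import numpy as np, cv2
from bench import r
def K(c):
    h=c["image"].shape[0]; f=h/2/np.tan(np.radians(c["vertical_fov"])/2)
    return f
def px2w(c,uv,z):
    f=K(c); d=np.array([(uv[0]-c["cx"])/f,(uv[1]-c["cy"])/f]); s=d.copy()
    for _ in range(30): s=d/(1+c["k1"]*(s@s))
    T=np.array(c["cam_to_world"]); v=T[:3,:3]@np.array([s[0],s[1],1]); o=T[:3,3]
    return o+v*(z-o[2])/v[2]
def w2px(c,p):
    T=np.array(c["cam_to_world"]); q=T[:3,:3].T@(np.array(p)-T[:3,3]); s=q[:2]/q[2]; s=s*(1+c["k1"]*(s@s))
    return s*K(c)+[c["cx"],c["cy"]]
E
python3 - <<'E'
from h import *
import pickle
s=r.read_state(); print({k:np.round(v,3) for k,v in s.items()})
for n in("scene","top"):
    c=r.camera(n); cv2.imwrite(f"pics/{n}0.png",c["image"]); pickle.dump(c,open(n+"0.pkl","wb"))
    print(n,c["vertical_fov"],c["cx"],c["cy"],c["k1"],np.round(c["cam_to_world"],3))
E
```

```text
pics
{'time': np.float64(0.0), 'joint_positions': array([ 1.265,  0.333, -0.065,  1.461,  0.022,  1.35 , -0.088]), 'joint_vel': array([-0.001,  0.   ,  0.   ,  0.001, -0.   , -0.   , -0.   ]), 'joint_torque': array([-0.0000e+00, -6.2326e+01,  2.4000e-02, -3.8989e+01, -6.2000e-02,
        4.0000e-02,  0.0000e+00]), 'ee_pos': array([ 0.174, -0.6  ,  0.222]), 'eef_rot': array([ 0.99 ,  0.141, -0.   , -0.001]), 'ft_force': array([0.62 , 0.178, 0.446]), 'torque': array([0.019, 0.016, 0.014]), 'grip_force': np.float64(0.0), 'width': np.float64(0.087)}
scene 45.83091575790834 316.5883990292934 206.53851532564863 -0.10265989875957289 [[-0.683  0.582 -0.441  1.227]
 [ 0.73   0.535 -0.425  0.689]
 [-0.012 -0.612 -0.79   1.45 ]
 [ 0.     0.     0.     1.   ]]
top 44.041167324982325 325.74211964848604 195.45715657162336 -0.158866517185373 [[ 0.002 -0.987  0.159  0.286]
 [-1.    -0.004 -0.017  0.039]
 [ 0.018 -0.159 -0.987  1.945]
 [ 0.     0.     0.     1.   ]]
```

View pics/top0.png

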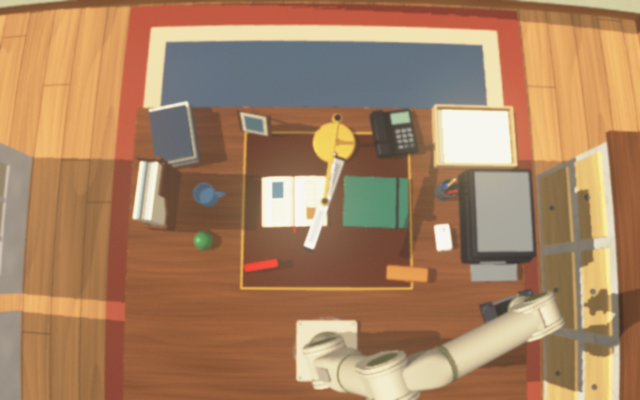

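View pics/scene0.png

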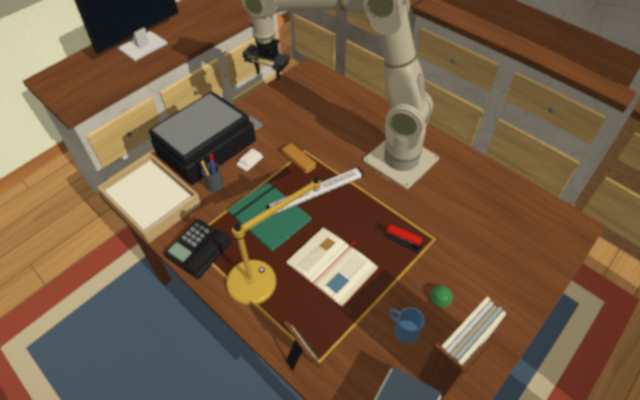

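The top view shows the lamp post cap near (337,118), the bar pivot near (325,201), the bar from about (340,160) to (311,247), and the book (left) centred near (294,202). I'll enlarge it to read these more closely.

Run:
```python
from h import *
im=cv2.imread("pics/top0.png")[106:256,235:425]
cv2.imwrite("pics/crop1.png",cv2.resize(im,None,fx=4,fy=4,interpolation=cv2.INTER_CUBIC))
```

```text
(no output)
```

View pics/crop1.png

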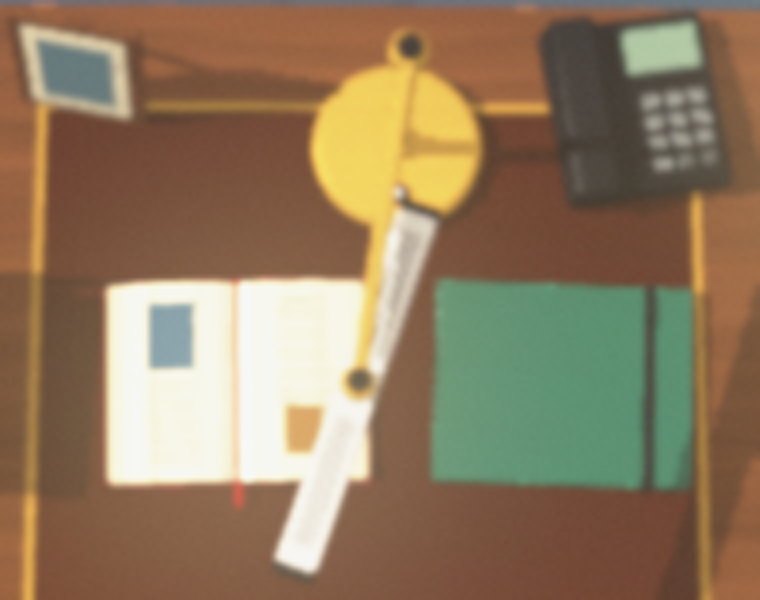

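In the 4x crop: post cap (409,45), pivot cap (358,380), bar ends (418,212) and (297,570), fold from (236,281) to (238,484), book corners (106,285) (368,281) (370,484) (110,486), foot centre (397,147).

Run:
```python
from h import *
import pickle
c=pickle.load(open("top0.pkl","rb"))
P=lambda x,y,z: px2w(c,[235+(x+.5)/4-.5,106+(y+.5)/4-.5],z)
post=P(409,45,.338);piv=P(358,380,.338);e1=P(418,212,.29);e2=P(297,570,.29);foot=P(397,147,.024)
f1=P(236,281,.02);f2=P(238,484,.02)
cs=[P(*q,.018) for q in((106,285),(368,281),(370,484),(110,486))]
for n,v in dict(post=post,foot=foot,piv=piv,e1=e1,e2=e2,emid=(e1+e2)/2,f1=f1,f2=f2,fm=(f1+f2)/2,cm=np.mean(cs,0)).items(): print(n,np.round(v,4))
print("armlen",np.linalg.norm(piv-post)," barlen",np.linalg.norm(e1-e2))
d=piv-post; print("arm ang",np.arctan2(d[1],d[0]),"bar",np.arctan2(*(e2-e1)[1::-1]), "fold",np.arctan2(*(f2-f1)[1::-1]))
b=cs[3]-cs[0];print("side edges",np.arctan2(*b[1::-1]),np.arctan2(*(cs[2]-cs[1])[1::-1]),"across",np.arctan2(*(cs[0]-cs[1])[1::-1]),np.arctan2(*(cs[3]-cs[2])[1::-1]))
m=(f1+f2)/2
for L in [.0]:
  for y in (m[1]-.02,m[1]-.01,m[1]):
    a=np.arcsin((y-post[1])/.29); print("target pivot",post[0]-.29*np.cos(a),y,"arm ang from -x",a)
```

```text
post [ 0.8154 -0.027   0.338 ]
foot [ 0.8116 -0.0274  0.024 ]
piv [0.5278 0.0157 0.338 ]
e1 [ 0.6812 -0.0362  0.29  ]
e2 [0.3745 0.0656 0.29  ]
emid [0.5278 0.0147 0.29  ]
f1 [0.6745 0.1324 0.02  ]
f2 [0.4725 0.1281 0.02  ]
fm [0.5735 0.1302 0.02  ]
cm [0.5723 0.1289 0.018 ]
armlen 0.29073628618432623  barlen 0.3232003074139496
arm ang 2.994284775102239 bar 2.8210287267526026 fold -3.12029657884347
side edges -3.1002145128621708 -3.1306757163533367 across 1.5906742951589319 1.5830578454123565
target pivot 0.5599110039531425 0.11022722552085347 arm ang from -x 0.4928149185358897
target pivot 0.5655387812455925 0.12022722552085348 arm ang from -x 0.5323859026738792
target pivot 0.5717062727628799 0.13022722552085347 arm ang from -x 0.5729023130133953
```

Call:
move_arm --targets '[[[0,0,-5],[0,0,0],0],[[0,0,-5],[0,0,0],0],[[0,0,-5],[0,0,0],0],[[0,0,-5],[0,0,0],0],[[4,-3,0],[0,0,0],0],[[4,-3,0],[0,0,0],0],[[4,-3,0],[0,0,0],0],[[4,-3,0],[0,0,0],0],[[4,-3,0],[0,0,0],0],[[4,-3,0],[0,0,0],0],[[4,-3,0],[0,0,0],0],[[4,-3,0],[0,0,0],0],[[4,-3,0],[0,0,0],0],[[4,-3,0],[0,0,0],0],[[4,-3,0],[0,0,0],0],[[4,-3,0],[0,0,0],0]]'

```text
time: 2.1
ee_pos: [0.5355, -0.1193, 0.4223]
eef_rot: [0.99, 0.141, -0.0, 0.0]
ft_force: [1.2, 0.5, -0.2]
width: 0.0005
grip_force: 0.0
```

Call:
move_arm --targets '[[[0,0,0],[0,0,-0.16],0],[[0,0,0],[0,0,-0.16],0],[[0,0,0],[0,0,-0.16],0],[[0,0,0],[0,0,-0.16],0],[[0,0,0],[0,0,-0.16],0],[[0,0,0],[0,0,-0.16],0],[[0,0,0],[0,0,-0.16],0],[[0,0,0],[0,0,0],0],[[0,0,0],[0,0,0],0]]'

```text
time: 3.22
ee_pos: [0.5349, -0.1206, 0.4224]
eef_rot: [0.765, 0.644, -0.0, -0.0]
ft_force: [-0.0, -0.8, -0.3]
width: 0.0006
grip_force: 0.0
```

Call:
move_arm --targets '[[[4,2,0],[0,0,-0.024],0],[[4,2,0],[0,0,0],0],[[1.2,1,0],[0,0,0],0],[[0,0,3],[0,0,0],0],[[0,0,3],[0,0,0],0],[[0,0,3],[0,0,0],0],[[0,0,2],[0,0,0],0],[[0,0,1.3],[0,0,0],0],[[0,0,0],[0,0,0],0],[[0,0,0],[0,0,0],0]]'

```text
time: 4.47
ee_pos: [0.5988, -0.0374, 0.3005]
eef_rot: [0.756, 0.654, 0.0, 0.0]
ft_force: [0.1, -0.4, -0.6]
width: 0.0003
grip_force: 0.0
```

Run:
```python
from h import *
a=r.camera("wrist")["image"]; b=r.camera("scene")["image"]
b=cv2.resize(b[150:320,180:420],(640,453)); a=cv2.resize(a,(224,140))
b[:140,:224]=a
cv2.imwrite("pics/m1.png",b)
s=r.read_state(); print(s["ee_pos"],s["ft_force"],s["time"])
```

```text
[ 0.59884776 -0.03724122  0.30047089] [-0.91558877 -0.28316145 -0.19648348] 4.575
```

View pics/m1.png

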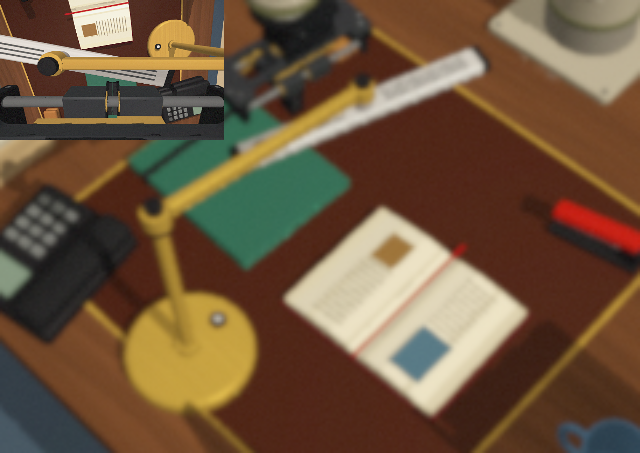

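The wrist and scene views show the closed fingers just right of the swing arm, about 2 cm clear of it and above the bar. Now I'll make contact and push along the arc.

Call:
move_arm --targets '[[[0.5,0,0.1],[0,0,0],0],[[0.5,0,0],[0,0,0],0],[[0.5,0,0],[0,0,0],0],[[0.5,0,0],[0,0,0],0],[[0.4,0,0],[0,0,0],0],[[0.52,-0.03,0],[0,0,0.025],0],[[0.52,-0.03,0],[0,0,0.025],0],[[0.52,-0.03,0],[0,0,0.025],0],[[0.52,-0.03,0],[0,0,0.025],0],[[0.52,-0.03,0],[0,0,0.025],0],[[0.52,-0.03,0],[0,0,0.025],0]]'

```text
time: 5.95
ee_pos: [0.6065, 0.0177, 0.2985]
eef_rot: [0.804, 0.595, -0.0, -0.0]
ft_force: [-2.0, -1.4, 0.9]
width: 0.0002
grip_force: 1.1
```

```bash
cat > arm.py <<'E'
from h import *
# lamp hub caps (dark, z .338): where is the black cap nearest the predicted circle
def look(post=np.array([.8145,-.027])):
    c=r.camera("top"); im=c["image"].astype(int); best=[]
    hsv=cv2.cvtColor(c["image"],cv2.COLOR_BGR2HSV)
    for a in np.arange(.1,.75,.005):   # brass visible along the whole arm?
        n=0
        for R in np.arange(.03,.27,.006):
            u,v=np.round(w2px(c,[post[0]-R*np.cos(a),post[1]+R*np.sin(a),.325])).astype(int)
            h,s,V=hsv[v,u]; n+=(15<=h<=27)and s>110 and V>120
        best.append((n,a))
    m=max(b[0] for b in best); A=[b[1] for b in best if b[0]>=m-2]
    return c,np.mean(A),m,(min(A),max(A))
E
python3 - <<'E'
from arm import *
c,a,n,rg=look(); print(a,n,rg); s=r.read_state(); print(s["ee_pos"],s["ft_force"],s["time"])
x,y=s["ee_pos"][:2]-[.8145,-.027]; R=np.hypot(x,y); print("arm from tcp",np.arctan2(y,-x)+np.arcsin(.0165/R),R)
E
```

```text
0.6950000000000005 13 (np.float64(0.6450000000000005), np.float64(0.7450000000000006))
[0.60668717 0.01861742 0.29849305] [-1.42720578 -1.55695007 -1.14545064] 6.0
arm from tcp 0.2937146924503012 0.21276071712683262
```

Call:
move_arm --targets '[[[0.52,-0.03,0],[0,0,0.025],0],[[0.52,-0.03,0],[0,0,0.025],0],[[0.52,-0.03,0],[0,0,0.025],0],[[0.52,-0.03,0],[0,0,0.025],0],[[0.52,-0.03,0],[0,0,0.025],0],[[0.52,-0.03,0],[0,0,0.025],0],[[0.52,-0.03,0],[0,0,0.025],0],[[0.52,-0.03,0],[0,0,0.025],0],[[0.52,-0.03,0],[0,0,0.025],0],[[0.4,-0.03,0],[0,0,0.02],0],[[0,0,0],[0,0,0],0]]'

```text
time: 7.38
ee_pos: [0.6241, 0.0657, 0.2986]
eef_rot: [0.87, 0.493, 0.001, 0.0]
ft_force: [-0.0, 0.4, -0.3]
width: 0.0005
grip_force: 0.0
```

Run:
```python
from h import *
import pickle
s=r.read_state(); print(s["ee_pos"],s["ft_force"],s["time"])
x,y=s["ee_pos"][:2]-[.8145,-.027]; R=np.hypot(x,y); print("arm from tcp",np.arctan2(y,-x)+np.arcsin(.0165/R),R)
c=r.camera("top"); pickle.dump(c,open("top1.pkl","wb"))
cv2.imwrite("pics/t1.png",cv2.resize(c["image"][106:256,235:425],None,fx=4,fy=4,interpolation=cv2.INTER_CUBIC))
```

```text
[0.62409568 0.06566899 0.29864646] [-0.03049993  0.4100874  -0.31765964] 7.375
arm from tcp 0.5309460248105727 0.21175775932818866
```

View pics/t1.png

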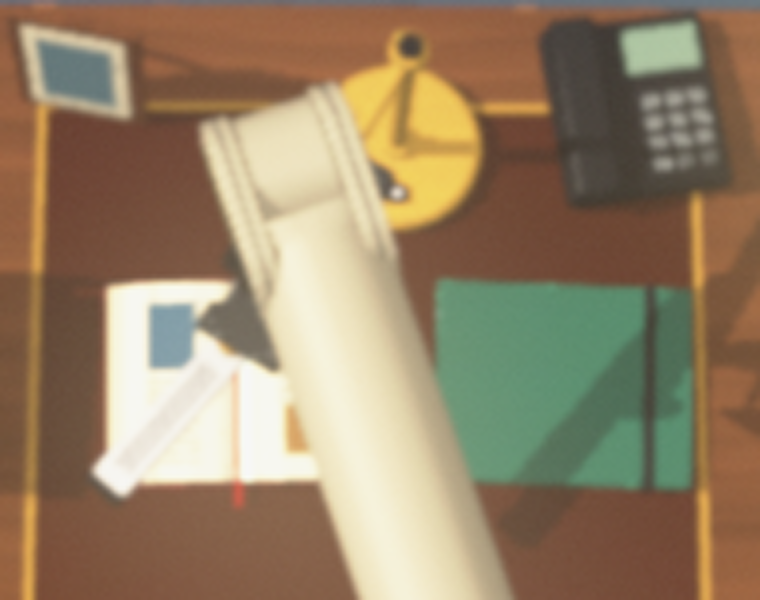

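The foot and post are unmoved (cap still at (409,45)). The bar's near end is at about (113,483) and its axis runs up towards (225,362). The pivot is hidden by the hand.

Run:
```python
from h import *
import pickle
c=pickle.load(open("top1.pkl","rb"))
P=lambda x,y,z: px2w(c,[235+(x+.5)/4-.5,106+(y+.5)/4-.5],z)
a=P(113,485,.29);post=np.array([.8145,-.027]); print(a)
# pivot: on circle .29 round post and .165 from end a
for t in np.arange(.44,.64,.02):
    p=post+.29*np.array([-np.cos(t),np.sin(t)]); d=a[:2]-p; print(round(t,2),np.round(p,3),np.linalg.norm(d).round(4),np.arctan2(d[1],d[0]).round(3))
b=P(215,370,.29); d=a-b; print("dir",np.arctan2(d[1],d[0]))
```

```text
[0.4449526  0.22061257 0.29      ]
0.44 [0.552 0.097] 0.164 2.283
0.46 [0.555 0.102] 0.1617 2.316
0.48 [0.557 0.107] 0.1598 2.35
0.5 [0.56  0.112] 0.1582 2.385
0.52 [0.563 0.117] 0.1569 2.421
0.54 [0.566 0.122] 0.1559 2.458
0.56 [0.569 0.127] 0.1552 2.495
0.58 [0.572 0.132] 0.1549 2.532
0.6 [0.575 0.137] 0.1549 2.569
0.62 [0.578 0.142] 0.1552 2.607
dir 2.4305426445700573
```

Call:
move_arm --targets '[[[0.42,-0.03,0],[0,0,0.02],0],[[0.42,-0.03,0],[0,0,0.02],0],[[0,0,0],[0,0,0],0],[[0,0,0],[0,0,0],0],[[-1,0,0],[0,0,0],0],[[-2,0,0],[0,0,0],0],[[0,0,-4],[0,0,0],0],[[0,0,-4],[0,0,0],0],[[0,0,-4],[0,0,0],0],[[-5,-0.6,0],[0,0,0],0],[[-5,-0.6,0],[0,0,0],0],[[-5,-0.6,0],[0,0,0],0],[[-5,-0.6,0],[0,0,0],0],[[-5,-0.6,0],[0,0,0],0],[[0,0,0],[0,0,0],0]]'

```text
time: 9.3
ee_pos: [0.4468, -0.1491, 0.4191]
eef_rot: [0.881, 0.473, -0.0, 0.001]
ft_force: [0.9, -0.1, 0.8]
width: 0.0004
grip_force: 0.0
```

Run:
```python
from h import *
import pickle
s=r.read_state(); print(s["ee_pos"],s["eef_rot"],s["ft_force"],s["time"])
c=r.camera("top"); pickle.dump(c,open("top2.pkl","wb"))
cv2.imwrite("pics/t2.png",cv2.resize(c["image"][106:256,235:425],None,fx=4,fy=4,interpolation=cv2.INTER_CUBIC))
```

```text
[ 0.44681896 -0.1491233   0.41906597] [ 8.81283580e-01  4.72586674e-01 -1.93838292e-04  1.02456116e-03] [ 0.92745969 -0.10123823  0.82980219] 9.3
```

View pics/t2.png

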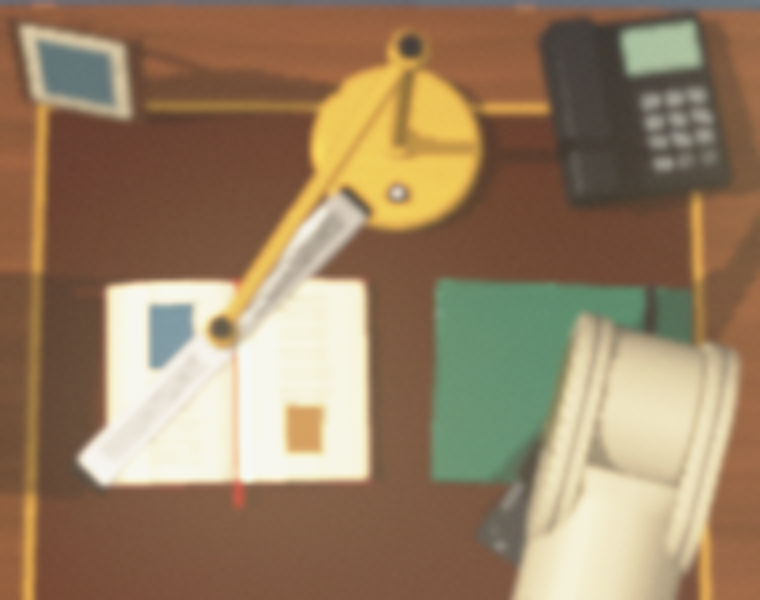

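Pivot cap is at (221,328), the bar's near end at (91,470) and its far end at (355,201), and the hand is out of the way.

Run:
```python
from h import *
import pickle
c=pickle.load(open("top2.pkl","rb"))
P=lambda x,y,z: px2w(c,[235+(x+.5)/4-.5,106+(y+.5)/4-.5],z)
piv=P(221,328,.338); e2=P(91,470,.29); e1=P(355,201,.29); d=e2-e1
post=P(409,45,.338)
th=np.arctan2(d[1],d[0]); print(piv,(e1+e2)/2,np.linalg.norm(d),"yaw",th,"arm",np.arctan2(piv[1]-post[1],post[0]-piv[0]))
fm=np.array([.573,.1297]); ps=.018; x=np.array([np.cos(ps),np.sin(ps)]);y=np.array([-x[1],x[0]])
for p in(piv,(e1+e2)/2): print("in book x,y",(p[:2]-fm)@x,(p[:2]-fm)@y)
s=r.read_state(); q=s["eef_rot"]; ty=2*np.arctan2(q[1],q[0])
m=(piv[:2]+((e1+e2)/2)[:2])/2; u=np.array([np.cos(th),np.sin(th)]); t=np.array([u[1],-u[0]])
tgt=m+.13*u-.0515*t; dw=tgt-s["ee_pos"][:2]
X=np.array([np.cos(ty),np.sin(ty)]);Y=np.array([X[1],-X[0]])
print("tgt",tgt,"tool yaw",ty,"shift cm",100*dw@X,100*dw@Y,"turn +z",ty-(th-np.pi/2),"bar turn cw needed",th-np.pi/2-ps)
```

```text
[0.57069239 0.12879758 0.338     ] [0.57404823 0.12866549 0.29      ] 0.3215515701120877 yaw 2.3816741941768544 arm 0.5668661334103617
in book x,y -0.002323479889755229 -0.0008607429161935985
in book x,y 0.0010294386876293312 -0.0010532088211966735
tgt [0.44265791 0.18095169] tool yaw 0.9878238565570451 shift cm 27.0757210331531 -18.501582482638877 turn +z 0.1769459891750872 bar turn cw needed 0.7928778673819579
```

Call:
move_arm --targets '[[[4.5,-3.1,0],[0,0,0],0],[[4.5,-3.1,0],[0,0,0],0],[[4.5,-3.1,0],[0,0,0],0],[[4.5,-3.1,0],[0,0,0],0],[[4.5,-3.1,0],[0,0,0],0],[[4.5,-3.0,0],[0,0,0],0],[[0,0,0],[0,0,0.09],0],[[0,0,0],[0,0,0.087],0],[[0,0,4],[0,0,0],0],[[0,0,4],[0,0,0],0],[[0,0,4],[0,0,0],0],[[0,0,2.1],[0,0,0],0],[[0,0,0],[0,0,0],0],[[0,0,0],[0,0,0],0]]'

```text
time: 11.1
ee_pos: [0.4424, 0.1827, 0.2786]
eef_rot: [0.918, 0.397, 0.001, -0.0]
ft_force: [-0.9, 0.1, -0.2]
width: 0.0002
grip_force: 0.0
```

Call:
move_arm --targets '[[[0.5,0,0],[0,0,0],0],[[0.5,0,0],[0,0,0],0],[[0.5,0,0],[0,0,0],0],[[0.5,0,0],[0,0,0],0],[[0.5,0,0],[0,0,0],0],[[0.52,-0.1,0],[0,0,0.04],0],[[0.52,-0.1,0],[0,0,0.04],0],[[0.52,-0.1,0],[0,0,0.04],0],[[0.52,-0.1,0],[0,0,0.04],0],[[0.52,-0.1,0],[0,0,0.04],0],[[0.52,-0.1,0],[0,0,0.04],0],[[0.52,-0.1,0],[0,0,0.04],0],[[0.52,-0.1,0],[0,0,0.04],0],[[0.52,-0.1,0],[0,0,0.04],0],[[0.52,-0.1,0],[0,0,0.04],0]]'

```text
time: 12.98
ee_pos: [0.4952, 0.2389, 0.2774]
eef_rot: [0.979, 0.205, -0.0, 0.0]
ft_force: [-1.0, -0.5, 0.7]
width: 0.0005
grip_force: 0.2
```

```bash
cat > est.py <<'E'
from h import *
s=r.read_state(); p=s["ee_pos"][:2]-[.5724,.1287]; R=np.hypot(*p)
q=s["eef_rot"]; print(s["ee_pos"],s["ft_force"],"bar yaw from tcp",np.arctan2(p[1],p[0])-np.arcsin(.0265/R),"from tool yaw",2*np.arctan2(q[1],q[0])+np.pi/2,R,s["time"])
E
python3 est.py; python3 -c "
from h import *
import pickle
c=r.camera('top'); pickle.dump(c,open('top3.pkl','wb'))
cv2.imwrite('pics/t3.png',cv2.resize(c['image'][106:256,235:425],None,fx=4,fy=4,interpolation=cv2.INTER_CUBIC))"
```

```text
[0.49517413 0.2389167  0.27736685] [-0.95248554 -0.46047179  0.71923006] bar yaw from tcp 1.9837685025872653 from tool yaw 1.9842035245733105 0.1345791805090247 12.975
```

View pics/t3.png

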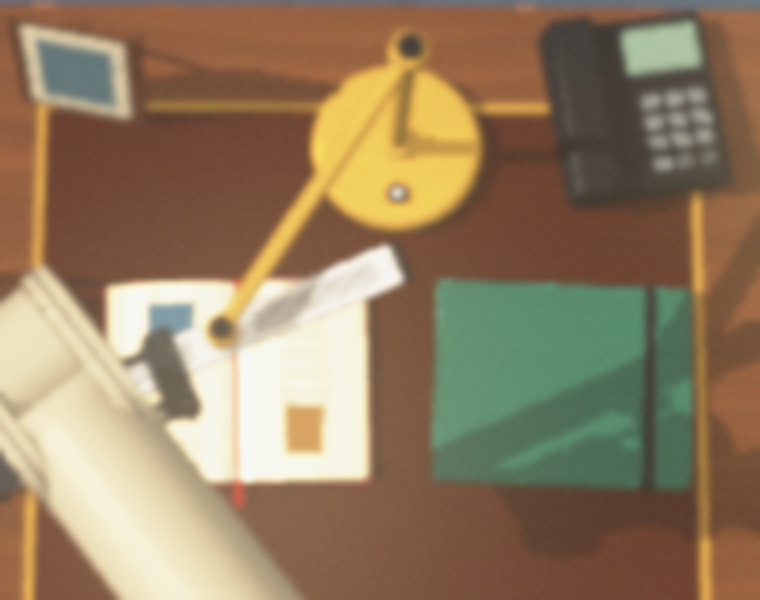

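The bar is turning with the finger, and the pivot is still at (221,328). About 0.395 rad is left.

Call:
move_arm --targets '[[[0.52,-0.1,0],[0,0,0.04],0],[[0.52,-0.1,0],[0,0,0.04],0],[[0.52,-0.1,0],[0,0,0.04],0],[[0.52,-0.1,0],[0,0,0.04],0],[[0.52,-0.1,0],[0,0,0.04],0],[[0.52,-0.1,0],[0,0,0.04],0],[[0.52,-0.1,0],[0,0,0.04],0],[[0.52,-0.1,0],[0,0,0.04],0],[[0.52,-0.1,0],[0,0,0.04],0],[[0.4,-0.08,0],[0,0,0.03],0],[[0,0,0],[0,0,0],0],[[0,0,0],[0,0,0],0]]'

```text
time: 14.52
ee_pos: [0.5417, 0.2601, 0.2775]
eef_rot: [1.0, 0.013, 0.0, 0.0]
ft_force: [0.4, -0.1, -0.2]
width: 0.0006
grip_force: 0.0
```

```bash
python3 est.py
```

```text
[0.54167665 0.26005139 0.27752245] [ 0.41189494 -0.135543   -0.2124604 ] bar yaw from tcp 1.6028348650495856 from tool yaw 1.5962889984073194 0.13489667014627485 14.525
```

Call:
move_arm --targets '[[[-1,0,0],[0,0,0],0],[[-3,0,0],[0,0,0],0],[[0,0,-4],[0,0,0],0],[[0,0,-5],[0,0,0],0],[[0,0,-5],[0,0,0],0],[[-4,-4,0],[0,0,0],0],[[-4,-4,0],[0,0,0],0],[[-4,-4,0],[0,0,0],0],[[-4,-4,0],[0,0,0],0],[[0,0,0],[0,0,0],0],[[0,0,0],[0,0,0],0]]'

```text
time: 15.9
ee_pos: [0.3471, 0.4066, 0.4172]
eef_rot: [1.0, 0.013, 0.0, 0.001]
ft_force: [0.8, -0.1, -0.7]
width: 0.0004
grip_force: 0.0
```

```bash
python3 -c "
from h import *
import pickle
c=r.camera('top'); pickle.dump(c,open('top4.pkl','wb')); print(r.read_state()['ee_pos'])
cv2.imwrite('pics/t4.png',cv2.resize(c['image'][106:256,235:425],None,fx=4,fy=4,interpolation=cv2.INTER_CUBIC))"
```

```text
[0.34804877 0.40597383 0.4170173 ]
```

View pics/t4.png

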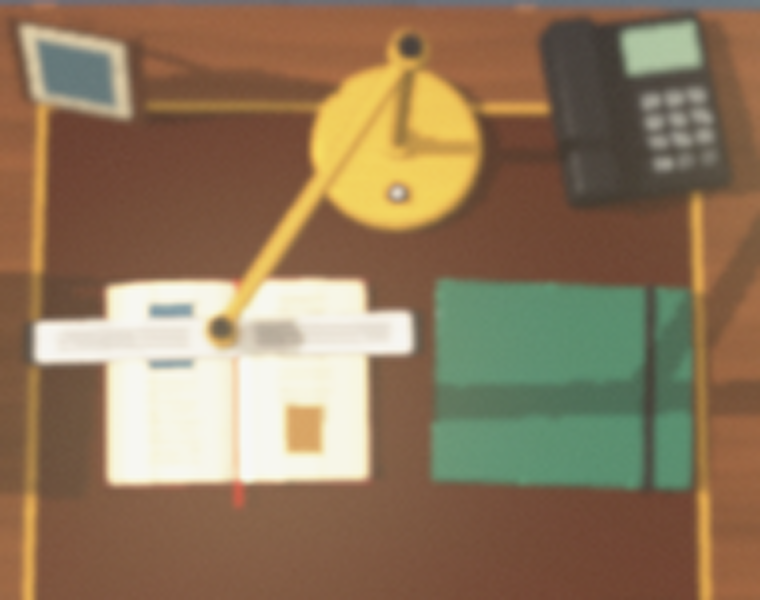

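The bar runs from (33,343) to (413,332), square to the fold within about 0.03 rad. Its pivot is at (221,328), above the fold once its height is allowed for. The foot, book and folio look unmoved and the hand is clear, so I'm handing in.

```bash
python3 -c "
from h import *
print(r.close_job())"
```

```text
the job is handed in; nothing more can be done
None
```

The light bar now hangs over the book's fold, its middle about 1 mm from it and the bar square to it within about 0.03 rad, with the lamp's foot, book and folio unmoved in the last picture and the hand clear; the job is handed in, but no verdict came back.

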